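Load the thread stand with four spools in order of height

TASK

Load the thread stand for stitching: stand the tan, cream, red and blue spools that stand on the open bench to the left of the blue cutting mat (not the ones by the wall) upright in its four cups, one in each cup and flat on the cup's floor, in order of height, the shortest in the cup next to the upright with the white thread eye and the tallest in the cup farthest from it, so that each thread runs to the eye over the spools in front. Leave the red tin on the mat where it is.

Things in the scene. Friction and masses are not known exactly. Their poses are not given: they have to be found in the camera images.
- tan_spool_mid (a point): the shortest spool: light brown thread between white ends; a solid upright spool 35 mm across its ends and 40 mm tall, standing on the bench to the left of the blue cutting mat; the point is its centre, half-way up (20 mm above its foot), z axis up along the spool; under 0.15 kg; grasp it from above across its diameter
- cream_spool_mid (a point): the second shortest: pale cream-grey thread between wooden ends; a solid upright spool 39 mm across its ends and 45 mm tall, standing on the bench to the left of the blue cutting mat; the point is its centre, half-way up (22.5 mm above its foot), z axis up along the spool; under 0.15 kg; grasp it from above across its diameter
- red_spool_mid (a point): the second tallest: red thread between white ends; a solid upright spool 50 mm across its ends and 60 mm tall, standing on the bench to the left of the blue cutting mat; the point is its centre, half-way up (30 mm above its foot), z axis up along the spool; under 0.15 kg; grasp it from above across its diameter
- blue_spool_mid (a point): the tallest: pale grey-blue thread between white ends; a solid upright spool 55 mm across its ends and 70 mm tall, standing on the bench to the left of the blue cutting mat; the point is its centre, half-way up (35 mm above its foot), z axis up along the spool; under 0.15 kg; grasp it from above across its diameter
- cup_a_floor (a point): one of the four like round pale wooden cups that are fixed in a straight row, 80 mm centre to centre, on the dark wooden board (94 x 412 mm, top 16 mm above the bench); which cup stands where in the row changes. The point is the centre of its grey felt-lined floor, 20 mm above the bench; floor 66 mm across, wall sloping out to a mouth 74 mm across, rim 8 mm above the floor, outside 77 mm. Its y axis runs along the row, x across it
- cup_b_floor (a point): one of the four like round pale wooden cups that are fixed in a straight row, 80 mm centre to centre, on the dark wooden board (94 x 412 mm, top 16 mm above the bench); which cup stands where in the row changes. The point is the centre of its grey felt-lined floor, 20 mm above the bench; floor 66 mm across, wall sloping out to a mouth 74 mm across, rim 8 mm above the floor, outside 77 mm. Its y axis runs along the row, x across it
- cup_c_floor (a point): one of the four like round pale wooden cups that are fixed in a straight row, 80 mm centre to centre, on the dark wooden board (94 x 412 mm, top 16 mm above the bench); which cup stands where in the row changes. The point is the centre of its grey felt-lined floor, 20 mm above the bench; floor 66 mm across, wall sloping out to a mouth 74 mm across, rim 8 mm above the floor, outside 77 mm. Its y axis runs along the row, x across it
- cup_d_floor (a point): one of the four like round pale wooden cups that are fixed in a straight row, 80 mm centre to centre, on the dark wooden board (94 x 412 mm, top 16 mm above the bench); which cup stands where in the row changes. The point is the centre of its grey felt-lined floor, 20 mm above the bench; floor 66 mm across, wall sloping out to a mouth 74 mm across, rim 8 mm above the floor, outside 77 mm. Its y axis runs along the row, x across it
- thread_eye_foot (a point): the upright with the thread eye: a thin rod on a brass and black foot with a white ring on top, fixed at one end of the board (either end, it changes), 66 mm beyond the centre of the end cup; the other end carries only a low brass knob. The point is the middle of its foot on the board, 16 mm above the bench; the ring's top is 81 mm above this point; y axis along the row
- needle_tin_mid (a point): closed red tin, 77 x 113 x 39 mm, lying on the blue cutting mat (3 mm thick) behind the stand, loose; not part of the job; the point is its centre, z axis up, y axis along its length
There are look-alikes about, which are no part of the job. What is shaped like the part that bears blue_spool_mid but pink or turquoise is not meant.

How it is judged (in metres and radians):
At the end, for the whole second after the job is handed in: Counted from the thread eye the cups hold the tan (40 mm), cream (45 mm), red (60 mm) and blue (70 mm) spool, each released and at rest, upright within 0.08 rad, standing on its cup's floor (height within 3 mm) and within 17 mm of the cup's centre (horizontal distance between tan_spool_mid and thread_eye_foot between 0.046 and 0.086 m and (horizontal distance between tan_spool_mid and cup_a_floor below 0.017 m or horizontal distance between tan_spool_mid and cup_b_floor below 0.017 m or horizontal distance between tan_spool_mid and cup_c_floor below 0.017 m or horizontal distance between tan_spool_mid and cup_d_floor below 0.017 m) and height (world z) of tan_spool_mid between 0.037 and 0.043 m and angle between each of tan_spool_mid, cream_spool_mid, red_spool_mid, blue_spool_mid's own z axis and vertical below 0.08 rad and linear speed of each of tan_spool, cream_spool, red_spool, blue_spool below 0.01 m/s and horizontal distance between cream_spool_mid and thread_eye_foot between 0.126 and 0.166 m and (horizontal distance between cream_spool_mid and cup_a_floor below 0.017 m or horizontal distance between cream_spool_mid and cup_b_floor below 0.017 m or horizontal distance between cream_spool_mid and cup_c_floor below 0.017 m or horizontal distance between cream_spool_mid and cup_d_floor below 0.017 m) and height (world z) of cream_spool_mid between 0.0395 and 0.0455 m and horizontal distance between red_spool_mid and thread_eye_foot between 0.206 and 0.246 m and (horizontal distance between red_spool_mid and cup_a_floor below 0.017 m or horizontal distance between red_spool_mid and cup_b_floor below 0.017 m or horizontal distance between red_spool_mid and cup_c_floor below 0.017 m or horizontal distance between red_spool_mid and cup_d_floor below 0.017 m) and height (world z) of red_spool_mid between 0.047 and 0.053 m and horizontal distance between blue_spool_mid and thread_eye_foot between 0.286 and 0.326 m and (horizontal distance between blue_spool_mid and cup_a_floor below 0.017 m or horizontal distance between blue_spool_mid and cup_b_floor below 0.017 m or horizontal distance between blue_spool_mid and cup_c_floor below 0.017 m or horizontal distance between blue_spool_mid and cup_d_floor below 0.017 m) and height (world z) of blue_spool_mid between 0.052 and 0.058 m); the robot touches nothing.
It fails at once if the red tin is pushed more than 20 mm from its place (distance of needle_tin_mid from where it was at the start of the episode above 0.02 m).
It also fails if it takes over 96 s, if anything falls off the work surface, if the arm or the gripper's body presses on something with over 40 N, if the wrist force passes 120 N, or if a joint passes its speed limit or range.

ROBOT

A 6-joint arm with a two-finger parallel gripper is mounted at the origin on a cart in front of the work surface, level with it; the furniture and walls round the work are solid. World frame = base frame: x ahead of the robot, y to its left, z up, the work surface at z = 0. Lengths are in mm, angles in rad, forces in N, time in s.
With the tool pointing down it reaches from about 275 to 750 mm from the base axis. Payload 10.2 kg.
Tool frame: the origin (TCP) lies at the very end of the fingers, on their centre line; the grasp point (between the pads) lies 19 mm behind it; z points along the fingers, y is the direction in which the jaws open and shut (so a half turn about z gives the same grasp; the last joint's range is limited). The gripper opens to 85 mm and grips with 20 to 120 N. Pads are 22 mm wide; open, the fingers measure 114 mm over their backs; the gripper's body (76 mm by 85 mm) begins 54 mm behind the grasp point. The pads swing forward as they close: fully open they stand 13 mm farther back than shut.
Start: joints at [-1.513, 0.313, 1.498, -0, 1.331, -0.223], TCP at [145.477, -504.448, 231.294] pointing down, gripper open.
Joint ranges: [-2.94, 2.94], [-0.97, 2.17], [0.19, 2.56], [-1.23, 4.37], [0.02, 3.11], [-2.88, 2.88]. Speed limits (rad/s): [2.39, 2.39, 3.01, 3.14, 3.14, 3.14].

INTERFACE

Orientations are given as a unit quaternion [w, x, y, z].
In Python, from rig import * gives the robot as it stands. The module is installed in compiled form; this text tells all that it offers.
- The arm moves only by the shell command python3 -m crank 'ROWS' [FORCE]. ROWS is a JSON object of lists of equal length, an entry for each row: "dp": the shift along the world's x, y, z in cm, a list of three; "delta_rot": the turn, a rotation vector about the world's x, y, z in degrees, a list of three; "claw": the closure in counts, from 0 (fully open) to 255 (shut). A call has 1 to 10 rows; each row shifts and turns the commanded pose from where the row before left it; what a row does not reach is not made up. A row lasts 1/10 s, in which the tool goes at most 50 mm and 8.59 degrees, less where a joint would pass 70% of its speed; a pose out of reach is approached as far as the arm can. A call is refused whole if a number of a shift passes 5 or a number of a turn 8.59, either way. A call with a gripper value outside its range is refused whole. The fingers move at their own pace and stop on an object; FORCE is the grip in N (left out, the last holds). Time passes only in rows, so rows that do not move let the fingers close. It gives the time, the measured TCP pose, the force and the opening at its end, in the units of the state.
- sense(): the state, without advancing time (a new reading comes with each control period).
- capture(name): name is "side" or "top"; returns (picture, depth): 480x640x3 uint8, red, green, blue; 480x640 float32, mm along the optical axis (not along the pixel's ray), 0 where there is no reading.
- camera_model(name): a dict with "fx", "fy", "cx", "cy" (pixels), "cam_to_world" (4x4, takes a point from camera to world coordinates). Camera axes: x right, y up, looking along -z (the intrinsics and any distortion apply to the point x, -y, -z); pixel columns grow to the right and rows downward; lengths in mm; the calibration is good to about 2 mm. A picture is of the moment at which its call begins. camera_model takes no time and is no camera call.
- finish_job(): hands the job in, once; it reports no verdict.
Trained networks look in the newest picture that a camera, given by its name, has taken for a name from the list of things; names that differ only in an ending like _2 or _b are one class to them, and where a whole thing is asked for, a point or a joint stands for the part that bears it (a point fixed in the world has none). Each returns a list of dicts, best first, with "p" (0 to 1); they miss things now and then, are a little off and sometimes report something else, mostly with a low value. They report only what shows in the picture. A call takes as long as a camera call. They do not tell look-alikes from the thing itself.
- boxes_of(camera, target): "centre" ([column, row] in pixels, amid what is visible of it).
- masks_of(camera, target): "region" (480x640 bool, what is visible of it) and "centre" ([column, row] in pixels, amid what is visible of it).
- pinpoint(camera, target): "centre" ([column, row] in pixels: a listed point, or the origin of a listed thing).
The state is a dict: "time_s": time; "joints": joint angles; "dq": joint speeds; "tau": joint torques, N m; "eef_pos": TCP position; "ee_rot": TCP orientation; "force": force on the tool from outside, world axes, zero at the start; "wrist_torque": the same for the moment, N m; "grip_width": opening from 0.0 (shut) to 1.0 (fully open).
Only numpy, scipy, OpenCV 4.12 (cv2) and the standard library are available. Lean on these libraries where they do the work, as an engineer would, in place of code of your own. Each camera call takes 0.05 s, during which the arm holds its last target.

## Working session

There is one attempt and no reset: what is moved stays moved. The work goes in short steps, Python scripts to look and compute and a shell command to move; the robot and the scene stay as the last step left them, time stands still between calls to the robot, and variables do not carry over. Pictures are saved under pics/ and viewed, and the job is handed in when it is done.

```bash
mkdir -p pics
python3 - <<'E'
from rig import *
import cv2,numpy as np
for n in("top","side"):
    p,d=capture(n); cv2.imwrite(f"pics/{n}0.png",p[:,:,::-1]); np.savez(f"{n}0.npz",p=p,d=d)
    m=camera_model(n); print(n,m)
print(sense())
E
```

```text
top {'fx': 581.3599968115483, 'fy': 581.3599968115483, 'cx': 323.5958647439968, 'cy': 231.07003135064485, 'cam_to_world': array([[-2.13724045e-02,  9.89441661e-01, -1.43347201e-01,
         3.56749549e+02],
       [-9.99525611e-01, -2.43266889e-02, -1.88882222e-02,
         1.57513152e+02],
       [-2.21759567e-02,  1.42875512e-01,  9.89492201e-01,
         1.19118838e+03],
       [ 0.00000000e+00,  0.00000000e+00,  0.00000000e+00,
         1.00000000e+00]])}
side {'fx': 522.3581194313176, 'fy': 522.3581194313176, 'cx': 323.2186353477819, 'cy': 236.33481094411687, 'cam_to_world': array([[-9.84886498e-01,  1.13760746e-01, -1.30602749e-01,
         4.07741467e+02],
       [-1.72394842e-01, -5.71207468e-01,  8.02497381e-01,
         9.99161192e+02],
       [ 1.66914346e-02,  8.12884076e-01,  5.82186289e-01,
         6.60247300e+02],
       [ 0.00000000e+00,  0.00000000e+00,  0.00000000e+00,
         1.00000000e+00]])}
{'time_s': 0.1, 'joints': array([-1.51338555e+00,  3.13404243e-01,  1.49835881e+00,  5.47575581e-06,
        1.33102536e+00, -2.23433243e-01]), 'dq': array([ 0.00046094, -0.00061423, -0.0019739 ,  0.00120738, -0.00149565,
        0.00076895]), 'tau': array([ 2.21967945e-03, -4.12905049e+01, -2.60142070e+01, -2.28365907e-04,
        3.03128079e-03, -9.94699064e-06]), 'eef_pos': array([ 145.47158751, -504.19902713,  230.78796133]), 'ee_rot': array([-5.95599370e-04,  9.90156934e-01,  1.39960312e-01,  5.22236701e-05]), 'force': array([-0.11378164, -0.2052135 , -0.15669646]), 'wrist_torque': array([ 0.02861819, -0.01207585, -0.01182254]), 'grip_width': 0.9989988196183093}
```

View pics/top0.png

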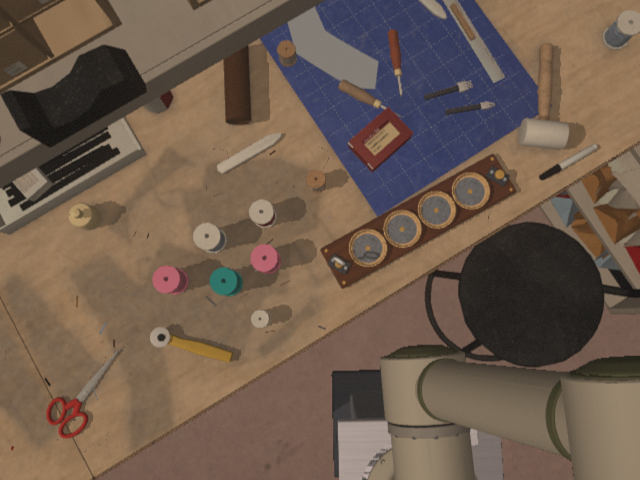

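View pics/side0.png

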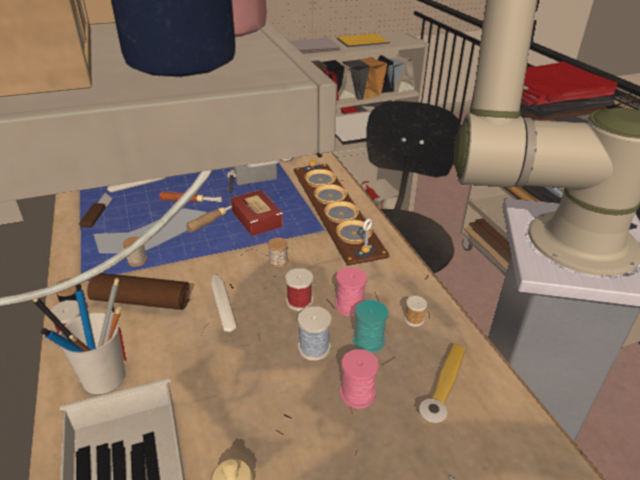

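The top view shows blue at (209,237), red at (262,213), tan at (260,319) and cream at (316,180). The cups run from (368,248) to (471,190), and the eye upright is at about (340,265), the near-left end. Next I'll measure them.

```bash
cat > h.py <<'E'
from rig import *
import numpy as np,cv2
def ray(n,uv):
    m=camera_model(n);T=m["cam_to_world"];u,v=uv
    r=np.array([(u-m["cx"])/m["fx"],-(v-m["cy"])/m["fy"],-1.]);return T[:3,3],T[:3,:3]@r
def atz(n,uv,z):
    o,r=ray(n,uv);return o+r*(z-o[2])/r[2]
def cloud(n,d):
    m=camera_model(n);T=m["cam_to_world"];v,u=np.mgrid[:480,:640]
    c=np.stack([(u-m["cx"])/m["fx"]*d,-(v-m["cy"])/m["fy"]*d,-d],-1)
    return c@T[:3,:3].T+T[:3,3]
E
python3 - <<'E'
from h import *
np.set_printoptions(precision=1,suppress=True)
z={"tan_spool_mid":20,"cream_spool_mid":22.5,"red_spool_mid":30,"blue_spool_mid":35,"cup_a_floor":20,"thread_eye_foot":16,"needle_tin_mid":22}
for k,h in z.items():
  for n in("top","side"):
    for r in pinpoint(n,k)[:5]:
        print(k,n,round(r["p"],2),r["centre"],atz(n,r["centre"],h))
d=np.load("top0.npz")["d"];P=cloud("top",d)
# depth tops
for nm,(u,v) in dict(tan=(260,319),cream=(316,180),red=(262,213),blue=(209,237)).items():
    W=P[v-25:v+25,u-25:u+25].reshape(-1,3);W=W[d[v-25:v+25,u-25:u+25].ravel()>0]
    zt=dict(tan=40,cream=45,red=60,blue=70)[nm]
    s=W[abs(W[:,2]-zt)<6]
    print(nm,len(s),s.mean(0),(s.max(0)+s.min(0))/2,s.max(0)-s.min(0))
E
```

```text
tan_spool_mid top 0.52 [261.7, 315.7] [358.6 307.2  20. ]
tan_spool_mid side 0.79 [421.4, 308.1] [342.7 298.   20. ]
cream_spool_mid top 0.92 [313.4, 182.9] [626.7 198.7  22.5]
cream_spool_mid top 0.16 [377.6, 140.6] [712.8  63.8  22.5]
cream_spool_mid side 0.75 [275.8, 252.2] [634.7 192.5  22.5]
red_spool_mid top 0.91 [265.2, 215.6] [559.6 297.6  30. ]
red_spool_mid side 0.97 [298.4, 286.8] [566.3 295.   30. ]
blue_spool_mid top 0.9 [224.7, 281.8] [427.  378.8  35. ]
blue_spool_mid top 0.9 [262.6, 262.3] [464.2 302.9  35. ]
blue_spool_mid top 0.88 [171.3, 282.5] [428.  485.8  35. ]
blue_spool_mid top 0.6 [210.5, 236.3] [519.2 407.8  35. ]
blue_spool_mid top 0.25 [470.1, 191.1] [ 598.5 -117.9   35. ]
blue_spool_mid side 0.95 [371.8, 324.7] [424.9 370.6  35. ]
blue_spool_mid side 0.91 [315.3, 332.4] [514.2 405.6  35. ]
blue_spool_mid side 0.67 [347.2, 295.3] [475.1 306.3  35. ]
blue_spool_mid side 0.62 [360.6, 378.8] [430.4 485.8  35. ]
cup_a_floor top 0.57 [468.6, 190.1] [ 603.8 -118.5   20. ]
cup_a_floor side 0.85 [320.1, 178.5] [ 601.6 -125.5   20. ]
thread_eye_foot top 0.64 [338.2, 266.4] [454.  151.9  16. ]
thread_eye_foot side 0.76 [367.0, 252.8] [455.  150.4  16. ]
needle_tin_mid top 0.67 [378.2, 140.1] [714.   62.5  22. ]
needle_tin_mid side 0.73 [257.1, 214.7] [709.1  66.8  22. ]
tan 255 [352.8 308.8  40.8] [352.3 308.8  40.6] [35.  34.2 10.7]
cream 284 [629.2 193.5  46.2] [628.8 193.4  45. ] [38.4 38.5 11.9]
red 468 [562.1 302.3  60.5] [562.3 302.4  60.2] [49.1 48.2 10.9]
blue 577 [514.7 408.3  70.3] [514.7 408.5  70. ] [53.8 52.9 11.8]
```

Run:
```python
from h import *
np.set_printoptions(precision=1,suppress=True)
z=np.load("top0.npz");d=z["d"];P=cloud("top",d)
m=np.zeros((480,640),np.uint8)
ok=(d>0)&(abs(P[...,2]-27.5)<4)
zs=P[...,2]
u0=np.array([(368,248),(402,229),(437,210),(471,190)])
from scipy.optimize import least_squares
for u,v in u0:
    s=np.s_[v-24:v+25,u-24:u+25]
    W=P[s][ok[s]]
    c0=atz("top",(u,v),28)[:2]
    r=np.hypot(*(W[:,:2]-c0).T);W=W[(r>33)&(r<42)]
    f=least_squares(lambda q:np.hypot(W[:,0]-q[0],W[:,1]-q[1])-q[2],[*c0,37.5],loss="soft_l1").x
    print(len(W),c0,f)
p=z["p"];c=p[130:300,300:530,::-1];cv2.imwrite("pics/cups.png",cv2.resize(c,None,fx=3.4,fy=3.4,interpolation=cv2.INTER_CUBIC))
# tall points near eye
W=P[(d>0)&(zs>45)&(zs<100)&(P[...,0]>420)&(P[...,0]<480)&(P[...,1]>120)&(P[...,1]<180)];print(len(W),W.mean(0) if len(W) else 0,W.max(0) if len(W) else 0)
```

```text
210 [488.7  91.2] [488.8  92.5  36.4]
197 [525.6  21.5] [526.3  21.9  36.3]
215 [562.7 -50.7] [563.1 -49.2  36.3]
183 [ 602.2 -121.5] [ 600.9 -119.9   36.5]
45 [457.9 151.3  89.8] [466.4 161.8  99.7]
```

View pics/cups.png

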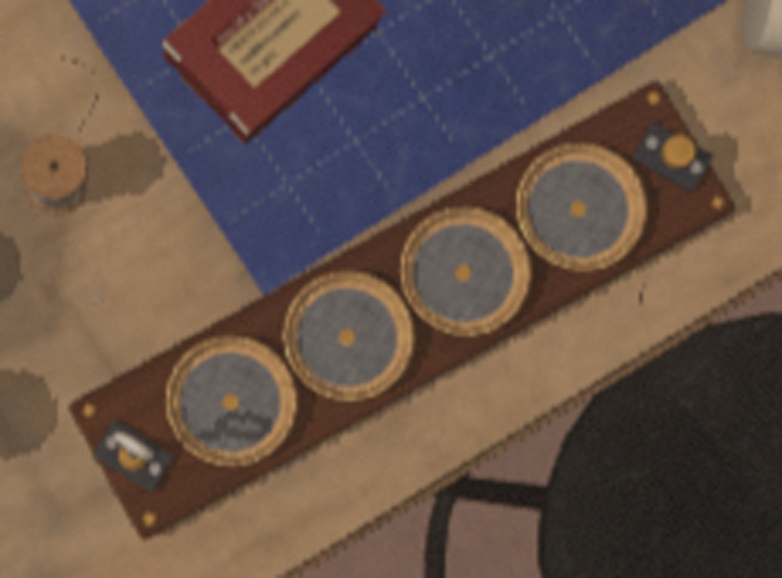

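Order along the row: tan goes to cup (489,92), cream to (526,22), red to (563,-49), blue to (601,-120). The eye is at (457,151), 66 mm from the first cup, as it should be. Before moving I'll check for overhead obstacles.

Run:
```python
from h import *
np.set_printoptions(precision=0,suppress=True)
for n in("side","top"):
    d=np.load(n+"0.npz")["d"];P=cloud(n,d);P[d==0]=-999
    m=(d>0)&(P[...,2]>110)&(P[...,0]>250)&(P[...,0]<1000)&(P[...,1]<700)&(P[...,1]>-500)
    W=P[m];print(n,len(W))
    g=np.unique(np.round(W/60).astype(int)[:,:2],axis=0)
    for a,b in g:
        q=W[(np.round(W[:,0]/60)==a)&(np.round(W[:,1]/60)==b)]
        if len(q)>5:print(a*60,b*60,q[:,2].min(),q[:,2].max(),end=' | ')
    print()
P=cloud("side",np.load("side0.npz")["d"])
for uv in((205,180),(180,220),(150,255),(100,288),(20,301)):print(uv,P[uv[1]-3:uv[1]+4,uv[0]].tolist()[3])
```

```text
side 29453
240 -60 450.1859559898375 468.74104726354335 | 240 0 268.7435766496188 469.90223765247134 | 240 60 140.5254579889296 293.0279146558709 | 300 -60 237.17217975265766 467.43063153494234 | 300 0 136.6681081116941 468.369219496078 | 300 60 139.94337123739194 280.91584553215506 | 480 600 546.7150957725373 549.2950917274711 | 480 660 456.0137824861238 549.2314319428607 | 480 720 500.7298168858531 549.2522110244576 | 540 540 547.3351997951276 566.3754314936683 | 540 600 546.9641591002922 577.1141188028461 | 540 660 441.45943081747225 593.9561812790959 | 540 720 546.9662934808844 595.2528694353045 | 600 600 547.2290730247735 548.2232659411715 | 600 660 416.5252690350452 591.2469351152879 | 600 720 406.55865338876515 594.065801999411 | 660 600 547.032340280771 575.1600589010842 | 660 660 547.0797542382949 582.6445408207207 | 780 480 110.17066013936972 164.24561366811184 | 780 540 110.097597450477 177.35157536507688 | 780 600 122.82530604750423 389.35509064279967 | 780 660 362.9871835904813 376.3839120383906 | 840 480 110.06258354210308 151.39089544784014 | 840 540 110.0682971626203 
[... 1300 characters left out ...]
935265920489 678.934578150122 | 660 540 544.5692182794046 611.5132339255549 | 720 180 501.6094994963903 550.8784736344916 | 720 240 502.43051525761814 552.8758929056158 | 720 300 527.5856309632017 574.167687457812 | 720 360 544.7114814787516 552.135139060726 | 720 420 545.158578955947 610.7211118381903 | 720 480 554.6760261708862 587.7011865248962 | 
(205, 180) [555.9199171989515, 664.9065512749312, 458.37953664982103]
(180, 220) [878.1126467327301, 99.49141842064694, 6.9971951159099035]
(150, 255) [890.1003893901083, 227.49013238026419, 3.7024811541486997]
(100, 288) [908.6195810333252, 375.7942685955469, 39.30207272557891]
(20, 301) [681.3737612710197, 747.9982956500213, 384.9136909106336]
```

```bash
python3 - <<'E'
from h import *
P=cloud("top",np.load("top0.npz")["d"])
print(P[290:291,470:600:20].round(),P[240:340:20,530].round())
E
python3 -m crank '{"dp":[[1.85,4.56,0],[1.85,4.56,0],[1.85,4.56,0],[1.85,4.56,0],[1.85,4.56,0],[1.85,4.56,0],[1.85,4.56,0],[1.85,4.56,0]],"delta_rot":[[0,0,8.5],[0,0,8.5],[0,0,8.5],[0,0,8.5],[0,0,8.5],[0,0,8.5],[0,0,8.5],[0,0,8.5]],"claw":[0,0,0,0,0,0,0,0]}' 40
```

```text
[[[ 412. -178. -279.]
  [ 410. -227. -275.]
  [ 409. -276. -275.]
  [ 408. -326. -276.]
  [ 407. -377. -281.]
  [ 406. -428. -283.]
  [ 405. -477. -282.]]] [[ 534. -337. -282.]
 [ 483. -332. -277.]
 [ 433. -330. -283.]
 [ 383. -324. -276.]
 [ 334. -324. -285.]]
time_s: 1.6
eef_pos: [293.7, -137.9, 231.6]
ee_rot: [0.001, 0.741, 0.672, 0.0]
force: [1.3, -0.4, 0.2]
grip_width: 0.996
```

```bash
python3 -m crank '{"dp":[[1.7,4.2,0],[1.7,4.2,0],[1.7,4.2,0],[1.7,4.2,-1],[1.7,4.2,-1],[1.7,4.2,-1],[1.7,4.2,-1],[1.7,4.2,-1]],"delta_rot":[[0,0,8.4],[0,0,8.4],[0,0,8.4],[0,0,8.4],[0,0,0],[0,0,0],[0,0,0],[0,0,0]],"claw":[0,0,0,0,0,0,0,0]}'
python3 -m crank '{"dp":[[1.7,4.2,-1],[1.7,4.2,-1],[1.7,4.2,-1],[1.7,4.2,-1],[1.7,4.2,0],[0,0,0],[0,0,0]],"delta_rot":[[0,0,0],[0,0,0],[0,0,0],[0,0,0],[0,0,0],[0,0,0],[0,0,0]],"claw":[0,0,0,0,0,0,0]}'
```

```text
time_s: 2.4
eef_pos: [429.8, 198.5, 180.9]
ee_rot: [0.0, 0.517, 0.856, 0.0]
force: [0.9, -1.3, 1.0]
grip_width: 0.997
time_s: 3.1
eef_pos: [514.2, 406.7, 140.4]
ee_rot: [-0.0, 0.517, 0.856, -0.001]
force: [0.8, -1.0, 0.6]
grip_width: 1.003
```

```bash
python3 -m crank '{"dp":[[0.05,0.17,-4],[0,0,-4],[0,0,-2.4],[0,0,-2],[0,0,0],[0,0,0],[0,0,0],[0,0,0],[0,0,0],[0,0,0]],"delta_rot":[[0,0,0],[0,0,0],[0,0,0],[0,0,0],[0,0,0],[0,0,0],[0,0,0],[0,0,0],[0,0,0],[0,0,0]],"claw":[0,0,0,0,0,255,255,255,255,255]}' 40
python3 - <<'E'
from h import *
p,d=capture("side");cv2.imwrite("pics/s1.png",p[:,:,::-1]);print(sense()["grip_width"],sense()["force"])
E
```

```text
time_s: 4.1
eef_pos: [515.7, 408.2, 19.3]
ee_rot: [0.001, 0.517, 0.856, 0.001]
force: [-0.8, -1.5, 7.3]
grip_width: 0.62
0.625476302805432 [-0.91383894 -2.1399279   6.89268439]
```

View pics/s1.png

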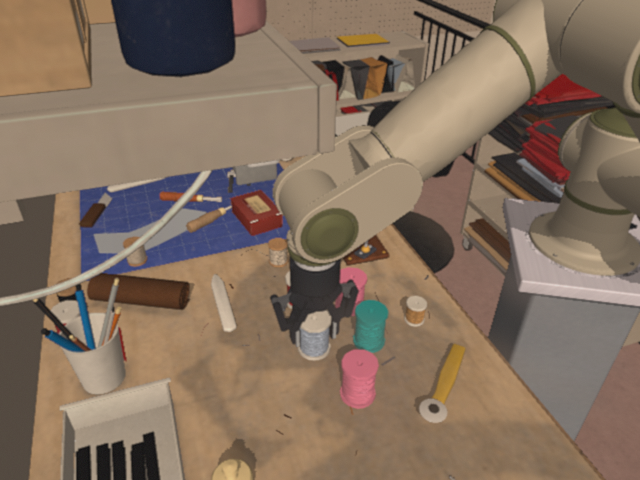

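```bash
python3 -m crank '{"dp":[[0,0,1],[0,0,3.5],[0,0,4],[0,-2,3],[0,-4,2],[0,-4.5,0],[0,-4.5,0],[0,-4.5,0]],"delta_rot":[[0,0,0],[0,0,0],[0,0,0],[0,0,0],[0,0,0],[0,0,0],[0,0,0],[0,0,0]],"claw":[255,255,255,255,255,255,255,255]}'
python3 -m crank '{"dp":[[1,-4.5,0],[1,-4.5,0],[1.5,-4.5,0],[1.5,-4.5,0],[1.5,-4.5,0],[1,-4.5,0],[0.5,-4,0],[0.5,-2.3,0],[0,0,0],[0,0,0]],"delta_rot":[[0,0,0],[0,0,0],[0,0,0],[0,0,0],[0,0,0],[0,0,0],[0,0,0],[0,0,0],[0,0,0],[0,0,0]],"claw":[255,255,255,255,255,255,255,255,255,255]}'
python3 - <<'E'
from h import *
p,d=capture("side");cv2.imwrite("pics/s2.png",p[:,:,::-1]);s=sense();print(s["grip_width"],s["force"],s["eef_pos"])
E
```

```text
time_s: 4.95
eef_pos: [514.6, 211.5, 153.3]
ee_rot: [0.0, 0.517, 0.856, 0.0]
force: [0.8, -0.9, -1.6]
grip_width: 0.621
time_s: 5.95
eef_pos: [599.8, -119.8, 152.7]
ee_rot: [-0.0, 0.518, 0.856, 0.0]
force: [-0.2, 0.9, -0.8]
grip_width: 0.625
0.6255437211588656 [ 0.1589975   0.39835034 -1.11085707] [ 599.80750867 -119.04474852  152.65790008]
```

View pics/s2.png

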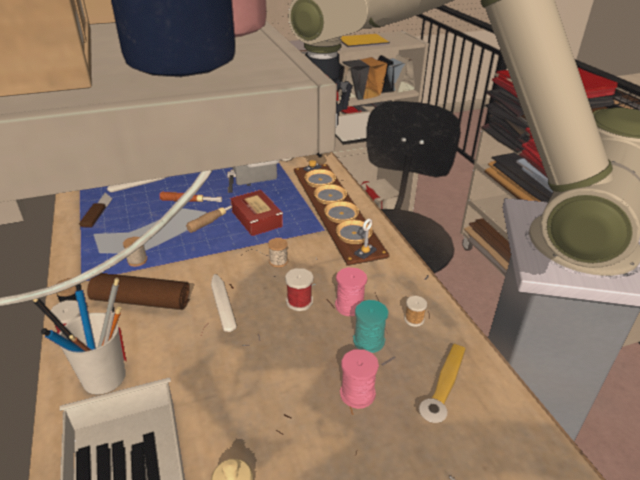

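```bash
python3 -m crank '{"dp":[[0.12,0,-3],[0,0,-3],[0,0,-2.5],[0,0,-1.5],[0,0,-0.7],[0,0,0],[0,0,0]],"delta_rot":[[0,0,0],[0,0,0],[0,0,0],[0,0,0],[0,0,0],[0,0,0],[0,0,0]],"claw":[255,255,255,255,255,255,255]}'
python3 - <<'E'
from h import *
p,d=capture("top");cv2.imwrite("pics/t3.png",cv2.resize(p[130:300,300:530,::-1],None,fx=3.4,fy=3.4));s=sense();print(s["grip_width"],s["force"],s["eef_pos"])
E
```

```text
time_s: 6.7
eef_pos: [601.8, -120.0, 46.5]
ee_rot: [0.001, 0.517, 0.856, 0.0]
force: [0.1, -0.0, -1.0]
grip_width: 0.623
0.6252701779051285 [ 0.13092403 -0.23037726 -0.59531084] [ 601.83984693 -120.05774986   46.62608665]
```

View pics/t3.png

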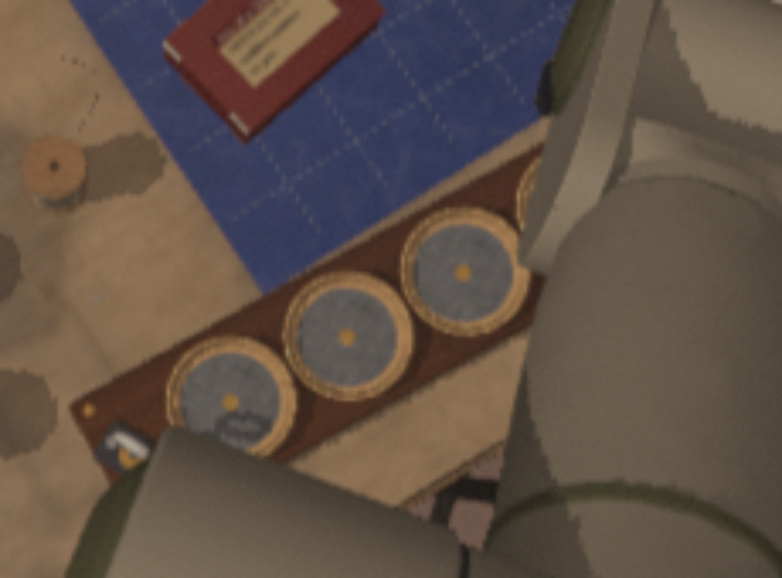

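```bash
python3 -m crank '{"dp":[[0,0,-0.3],[0,0,-0.2],[0,0,-0.2],[0,0,0]],"delta_rot":[[0,0,0],[0,0,0],[0,0,0],[0,0,0]],"claw":[255,255,255,255]}'
python3 - <<'E'
from h import *
p,d=capture("side");cv2.imwrite("pics/s3.png",cv2.resize(p[120:280,230:430,::-1],None,fx=3.7,fy=3.7));s=sense();print(s["grip_width"],s["force"],s["eef_pos"])
E
```

```text
time_s: 7.15
eef_pos: [601.3, -120.0, 39.2]
ee_rot: [0.0, 0.517, 0.856, -0.0]
force: [-3.7, 1.3, 7.5]
grip_width: 0.627
0.6229505768601699 [-3.38409922  1.86219868  7.03670739] [ 601.30729152 -120.02402442   39.2243705 ]
```

View pics/s3.png

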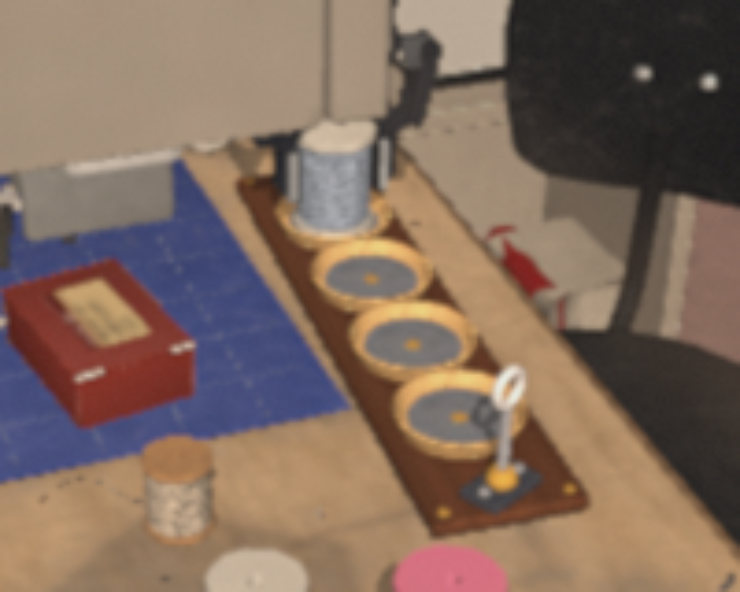

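```bash
python3 -m crank '{"dp":[[0,0,0],[0,0,0],[0,0,0],[0,0,0],[0,0,3],[0,0,4],[0,0,4],[0,0,2]],"delta_rot":[[0,0,0],[0,0,0],[0,0,0],[0,0,0],[0,0,0],[0,0,0],[0,0,0],[0,0,0]],"claw":[60,20,0,0,0,0,0,0]}'
python3 - <<'E'
from h import *
p,d=capture("side");cv2.imwrite("pics/s4.png",cv2.resize(p[120:280,230:430,::-1],None,fx=3.7,fy=3.7));s=sense();print(s["grip_width"],s["force"],s["eef_pos"])
E
```

```text
time_s: 8.0
eef_pos: [602.1, -120.3, 172.0]
ee_rot: [0.002, 0.517, 0.856, 0.0]
force: [0.9, 0.1, 0.5]
grip_width: 0.998
1.0033240780671726 [0.20816116 0.03160572 2.66922399] [ 602.83876307 -120.53356344  174.22721918]
```

View pics/s4.png

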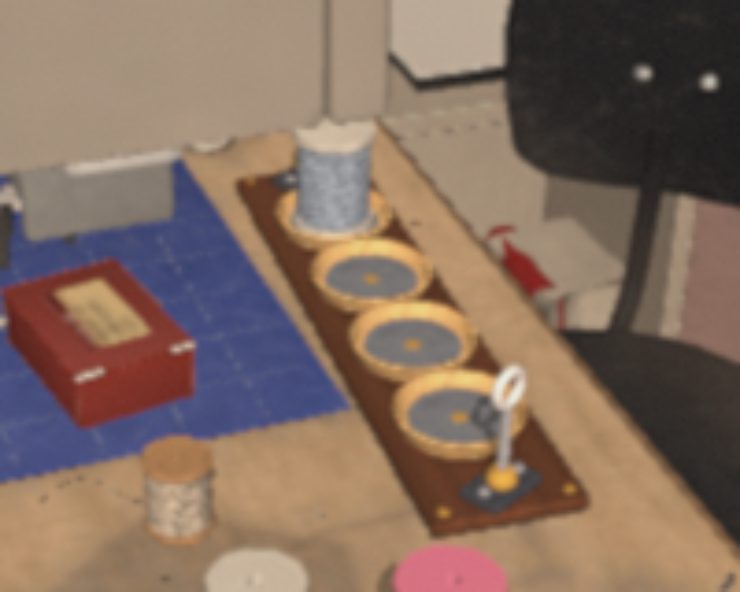

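```bash
python3 -m crank '{"dp":[[-0.4,4.2,0],[-0.4,4.3,0],[-0.4,4.3,0],[-0.4,4.3,0],[-0.4,4.3,0],[-0.4,4.3,-0.5],[-0.4,4.3,-1],[-0.4,4.3,-1],[-0.4,4.3,-1],[-0.4,3.6,-1]],"delta_rot":[[0,0,0],[0,0,0],[0,0,0],[0,0,0],[0,0,0],[0,0,0],[0,0,0],[0,0,0],[0,0,0],[0,0,0]],"claw":[0,0,0,0,0,0,0,0,0,0]}'
python3 -m crank '{"dp":[[0,0,0],[0,0,0]],"delta_rot":[[0,0,0],[0,0,0]],"claw":[0,0]}'
```

```text
time_s: 9.05
eef_pos: [560.5, 304.2, 122.3]
ee_rot: [-0.0, 0.517, 0.856, -0.0]
force: [1.1, -0.2, -0.8]
grip_width: 1.0
time_s: 9.25
eef_pos: [560.8, 302.3, 122.6]
ee_rot: [-0.0, 0.517, 0.856, -0.0]
force: [-0.2, -0.9, 0.5]
grip_width: 1.0
```

```bash
python3 -m crank '{"dp":[[0.14,0,-3],[0,0,-4],[0,0,-2.5],[0,0,-1.2],[0,0,0],[0,0,0],[0,0,0],[0,0,0],[0,0,0],[0,0,0]],"delta_rot":[[0,0,0],[0,0,0],[0,0,0],[0,0,0],[0,0,0],[0,0,0],[0,0,0],[0,0,0],[0,0,0],[0,0,0]],"claw":[0,0,0,0,0,255,255,255,255,255]}'
python3 -m crank '{"dp":[[0,0,1],[0,-0.5,3.5],[0,-2,4],[0,-4,2.5],[0,-4.5,0],[0,-4.5,0],[0,-4.5,0],[0,-4.5,0],[0,-4.5,0],[0,-4.3,0]],"delta_rot":[[0,0,0],[0,0,0],[0,0,0],[0,0,0],[0,0,0],[0,0,0],[0,0,0],[0,0,0],[0,0,0],[0,0,0]],"claw":[255,255,255,255,255,255,255,255,255,255]}'
python3 -m crank '{"dp":[[0,-1.85,0],[0,0,0],[0,0,0]],"delta_rot":[[0,0,0],[0,0,0],[0,0,0]],"claw":[255,255,255]}'
```

```text
time_s: 10.25
eef_pos: [563.3, 302.2, 18.0]
ee_rot: [0.001, 0.517, 0.856, 0.001]
force: [-1.4, -1.6, 6.3]
grip_width: 0.57
time_s: 11.25
eef_pos: [562.4, -32.8, 127.3]
ee_rot: [0.001, 0.517, 0.856, 0.0]
force: [-0.0, -0.1, -0.8]
grip_width: 0.568
time_s: 11.55
eef_pos: [562.6, -49.1, 126.8]
ee_rot: [0.0, 0.518, 0.856, 0.0]
force: [0.8, 0.2, -0.1]
grip_width: 0.566
```

```bash
python3 -m crank '{"dp":[[0.05,0,-3],[0,0,-3],[0,0,-1.5],[0,0,-0.7],[0,0,-0.3],[0,0,-0.2],[0,0,-0.2],[0,0,-0.1],[0,0,0]],"delta_rot":[[0,0,0],[0,0,0],[0,0,0],[0,0,0],[0,0,0],[0,0,0],[0,0,0],[0,0,0],[0,0,0]],"claw":[255,255,255,255,255,255,255,255,255]}'
python3 - <<'E'
from h import *
p,d=capture("side");cv2.imwrite("pics/s5.png",cv2.resize(p[120:280,230:430,::-1],None,fx=3.7,fy=3.7));s=sense();print(s["grip_width"],s["force"],s["eef_pos"])
E
```

```text
time_s: 12.45
eef_pos: [563.6, -49.4, 38.0]
ee_rot: [0.001, 0.517, 0.856, 0.0]
force: [-3.2, 1.6, 9.3]
grip_width: 0.571
0.5704189611214661 [-4.31158241  2.04833283  9.54564948] [563.63932542 -49.4182792   38.01920482]
```

View pics/s5.png

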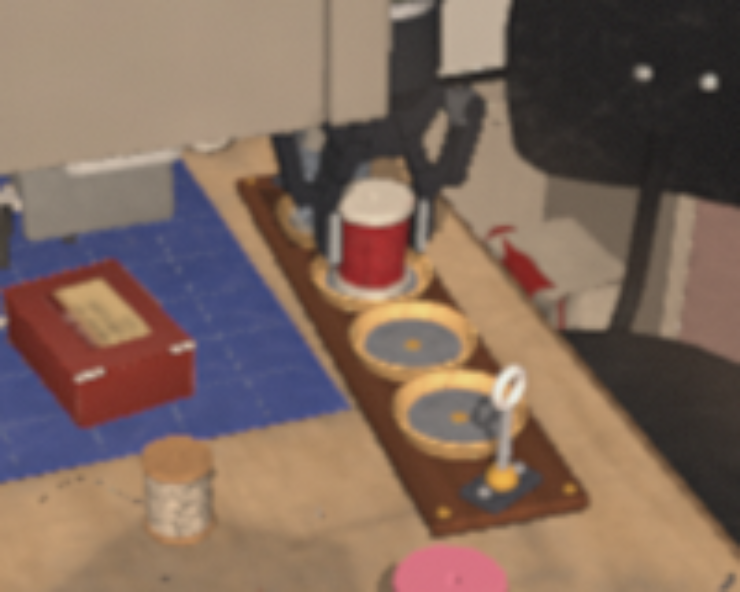

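```bash
python3 -m crank '{"dp":[[0,0,0],[0,0,0],[0,0,0],[0,0,0],[0,0,3],[0,0,4],[0,0,2],[0,1.5,0],[1,4,0],[1,4.5,0]],"delta_rot":[[0,0,0],[0,0,0],[0,0,0],[0,0,0],[0,0,0],[0,0,0],[0,0,0],[0,0,0],[0,0,0],[0,0,0]],"claw":[60,20,0,0,0,0,0,0,0,0]}'
python3 -m crank '{"dp":[[1.5,4.5,0],[1.5,4.5,0],[1.2,3,0],[0.4,2.3,0],[0,0,0],[0,0,0]],"delta_rot":[[0,0,0],[0,0,0],[0,0,0],[0,0,0],[0,0,0],[0,0,0]],"claw":[0,0,0,0,0,0]}'
python3 - <<'E'
from h import *
p,d=capture("side");cv2.imwrite("pics/s6.png",p[:,:,::-1]);s=sense();print(s["grip_width"],s["force"],s["eef_pos"])
E
```

```text
time_s: 13.5
eef_pos: [582.7, 51.7, 125.3]
ee_rot: [-0.001, 0.518, 0.855, -0.0]
force: [0.7, -0.1, 0.2]
grip_width: 0.998
time_s: 14.1
eef_pos: [628.3, 193.8, 125.0]
ee_rot: [-0.001, 0.517, 0.856, -0.001]
force: [0.1, -0.5, 0.0]
grip_width: 1.0
1.0007962959876506 [-0.01999891  0.38714151 -0.42098034] [628.54729069 193.08510889 125.38335132]
```

View pics/s6.png

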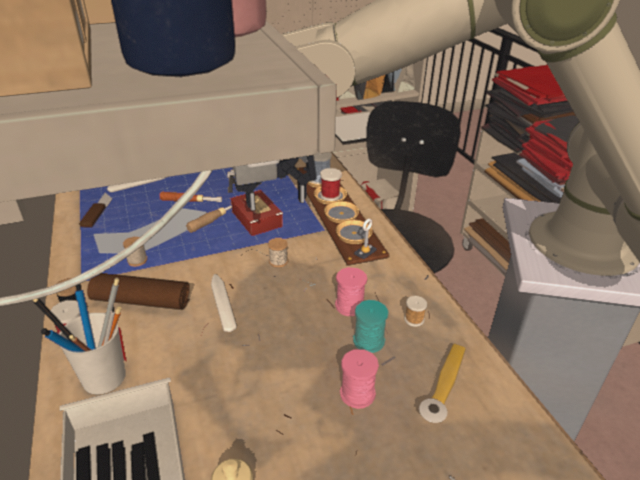

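```bash
python3 -m crank '{"dp":[[0.05,0,-3],[0,0,-4],[0,0,-3],[0,0,-1.4],[0,0,0],[0,0,0],[0,0,0],[0,0,0],[0,0,0],[0,0,0]],"delta_rot":[[0,0,0],[0,0,0],[0,0,0],[0,0,0],[0,0,0],[0,0,0],[0,0,0],[0,0,0],[0,0,0],[0,0,0]],"claw":[0,0,0,0,0,255,255,255,255,255]}'
python3 - <<'E'
from h import *
p,d=capture("side");cv2.imwrite("pics/s7.png",cv2.resize(p[120:280,230:430,::-1],None,fx=3.7,fy=3.7));s=sense();print(s["grip_width"],s["force"],s["eef_pos"])
E
```

```text
time_s: 15.15
eef_pos: [630.3, 193.7, 13.8]
ee_rot: [0.001, 0.517, 0.856, 0.001]
force: [-2.1, 0.1, 6.4]
grip_width: 0.436
0.4331740271106916 [-0.55557667 -0.52215579  7.14347074] [630.29097597 193.6543711   13.76259789]
```

View pics/s7.png

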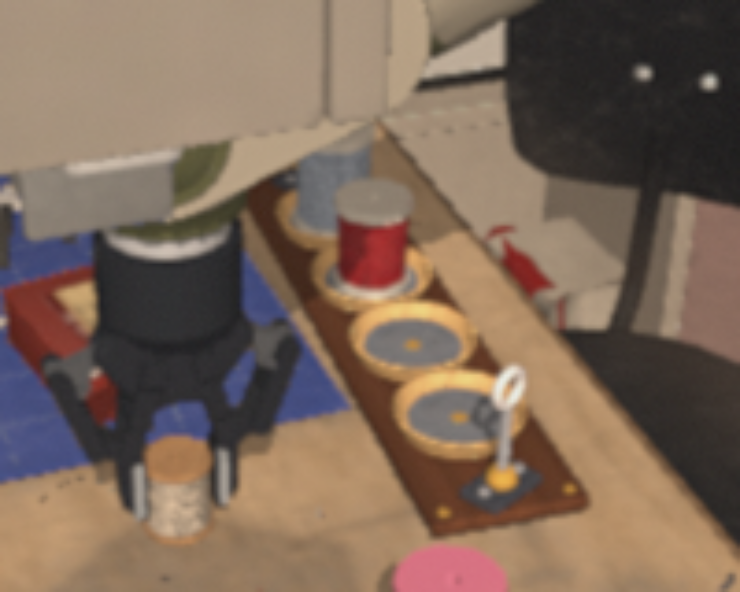

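```bash
python3 -m crank '{"dp":[[0,0,1],[0,0,3.5],[0,0,4],[-1,-2,2.5],[-2,-3.5,0],[-2.3,-4,0],[-2.3,-4,0],[-2.2,-3.5,0],[0,0,0],[0,0,0]],"delta_rot":[[0,0,0],[0,0,0],[0,0,0],[0,0,0],[0,0,0],[0,0,0],[0,0,0],[0,0,0],[0,0,0],[0,0,0]],"claw":[255,255,255,255,255,255,255,255,255,255]}'
```

```text
time_s: 16.2
eef_pos: [531.8, 23.2, 123.1]
ee_rot: [0.0, 0.518, 0.855, 0.0]
force: [0.6, 0.1, -0.3]
grip_width: 0.438
```

```bash
python3 -m crank '{"dp":[[-0.5,-0.12,-3],[0,0,-3],[0,0,-1.5],[0,0,-0.8],[0,0,-0.3],[0,0,-0.2],[0,0,-0.2],[0,0,0]],"delta_rot":[[0,0,0],[0,0,0],[0,0,0],[0,0,0],[0,0,0],[0,0,0],[0,0,0],[0,0,0]],"claw":[255,255,255,255,255,255,255,255]}'
python3 - <<'E'
from h import *
p,d=capture("side");cv2.imwrite("pics/s8.png",cv2.resize(p[120:280,230:430,::-1],None,fx=3.7,fy=3.7));s=sense();print(s["grip_width"],s["force"],s["eef_pos"])
E
```

```text
time_s: 17.0
eef_pos: [527.2, 22.5, 33.7]
ee_rot: [0.001, 0.517, 0.856, 0.0]
force: [-1.7, 0.9, 7.1]
grip_width: 0.438
0.4380432749490967 [-2.41292857  1.39049373  7.04648859] [527.27448075  22.54299804  33.73949644]
```

View pics/s8.png

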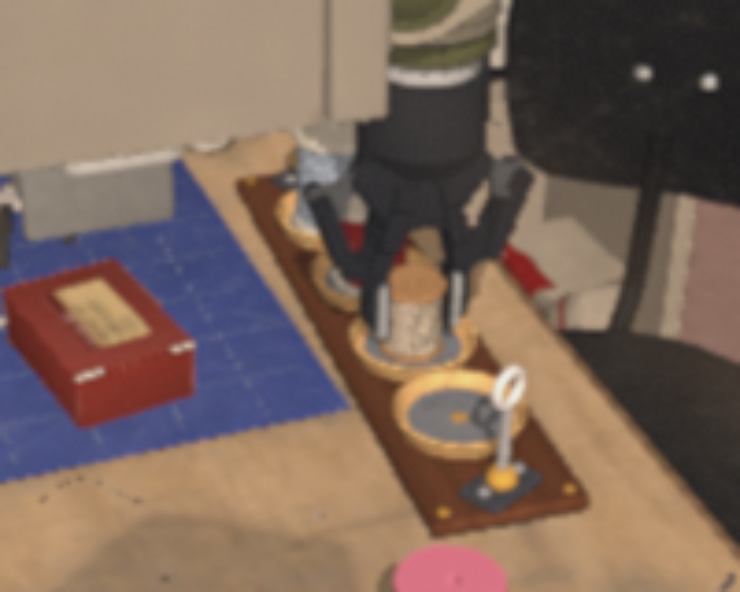

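```bash
python3 -m crank '{"dp":[[0,0,0],[0,0,0],[0,0,0],[0,0,0],[0,0,3],[0,0,4],[0,0,4],[-1,1.5,0.5],[-2.2,3.6,0],[-2.2,3.6,0]],"delta_rot":[[0,0,0],[0,0,0],[0,0,0],[0,0,0],[0,0,0],[0,0,0],[0,0,0],[0,0,0],[0,0,0],[0,0,0]],"claw":[60,20,0,0,0,0,0,0,0,0]}'
python3 -m crank '{"dp":[[-2.2,3.6,0],[-2.2,3.6,0],[-2.2,3.6,0],[-2.2,3.6,0],[-2.2,3.6,-1],[-1,2,-2],[0,0,0],[0,0,0]],"delta_rot":[[0,0,0],[0,0,0],[0,0,0],[0,0,0],[0,0,0],[0,0,0],[0,0,0],[0,0,0]],"claw":[0,0,0,0,0,0,0,0]}'
python3 - <<'E'
from h import *
p,d=capture("side");cv2.imwrite("pics/s9.png",p[:,:,::-1]);s=sense();print(s["grip_width"],s["force"],s["eef_pos"],s["joints"])
p,d=capture("top");cv2.imwrite("pics/t9.png",p[:,:,::-1])
E
```

```text
time_s: 18.05
eef_pos: [471.5, 110.2, 146.9]
ee_rot: [-0.0, 0.518, 0.855, -0.0]
force: [0.0, 1.1, 0.2]
grip_width: 0.999
time_s: 18.85
eef_pos: [352.2, 309.3, 117.0]
ee_rot: [-0.0, 0.517, 0.856, -0.001]
force: [0.6, -0.2, 0.7]
grip_width: 0.998
0.9985082237188363 [ 0.47062515 -0.7233363   0.27653692] [352.84429566 309.00855995 117.4726273 ] [ 4.68795774e-01  3.21854324e-01  1.81116056e+00 -2.26106018e-04
  1.00845962e+00 -1.42214691e-02]
```

View pics/s9.png

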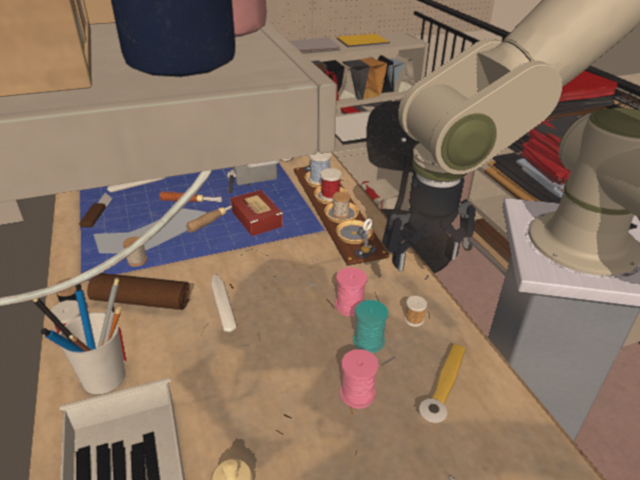

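View pics/t9.png

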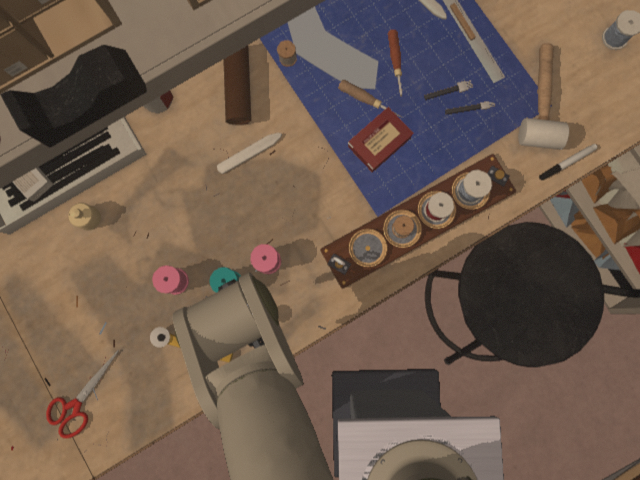

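Blue, red and cream stand in their cups in order. The teal and pink look-alikes sit close to the tan spool in the jaw direction, so I'll turn the jaws for this grasp.

```bash
python3 -m crank '{"dp":[[0,0,0],[0,0,0],[0,0,0],[0,0,0],[0,0,0],[0,0,0],[0,0,0],[0,0,0],[0,0,0],[0,0,0]],"delta_rot":[[0,0,8],[0,0,8],[0,0,8],[0,0,8],[0,0,8],[0,0,8],[0,0,8],[0,0,8],[0,0,0],[0,0,0]],"claw":[60,60,60,60,60,60,60,60,60,60]}'
```

```text
time_s: 19.95
eef_pos: [353.1, 308.9, 117.6]
ee_rot: [0.0, -0.012, 1.0, 0.0]
force: [-0.6, -0.1, 0.4]
grip_width: 0.768
```

```bash
python3 -m crank '{"dp":[[-0.04,0,-3],[0,0,-4],[0,0,-2.5],[0,0,-1.4],[0,0,0],[0,0,0],[0,0,0],[0,0,0],[0,0,0],[0,0,0]],"delta_rot":[[0,0,0],[0,0,0],[0,0,0],[0,0,0],[0,0,0],[0,0,0],[0,0,0],[0,0,0],[0,0,0],[0,0,0]],"claw":[60,60,60,60,60,255,255,255,255,255]}'
python3 - <<'E'
from h import *
p,d=capture("side");cv2.imwrite("pics/s10.png",cv2.resize(p[200:420,320:520,::-1],None,fx=2.7,fy=2.7));s=sense();print(s["grip_width"],s["force"],s["eef_pos"])
E
```

```text
time_s: 20.95
eef_pos: [352.9, 309.7, 9.5]
ee_rot: [0.001, -0.015, 1.0, 0.0]
force: [-0.7, -1.0, 7.3]
grip_width: 0.4
0.3966868969684099 [-0.41558833 -1.18785911  6.68513947] [352.84475701 309.66676154   9.43821864]
```

View pics/s10.png

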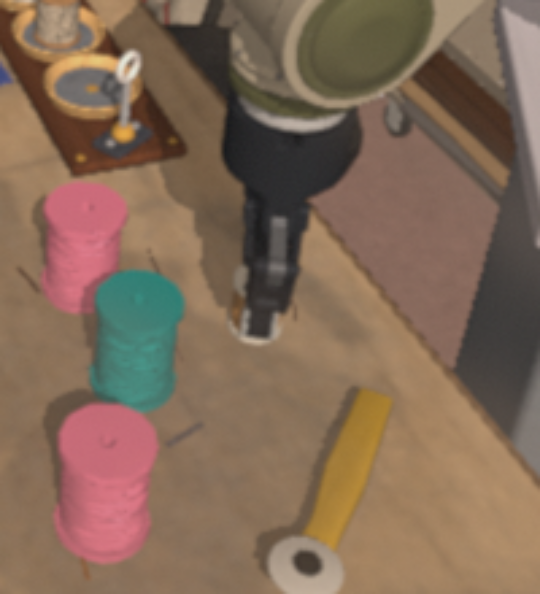

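```bash
python3 -m crank '{"dp":[[0,0,1],[0,0,3.5],[0,0,4],[0,0,4],[1.5,-2.5,1],[2.4,-3.8,0],[2.4,-3.8,0],[2.4,-3.8,0],[2.4,-3.8,0],[2.4,-3.8,0]],"delta_rot":[[0,0,0],[0,0,0],[0,0,-8],[0,0,-8],[0,0,-8],[0,0,-8],[0,0,-8],[0,0,-8],[0,0,-8],[0,0,-8]],"claw":[255,255,255,255,255,255,255,255,255,255]}'
python3 -m crank '{"dp":[[0.1,-0.2,0],[0,0,0],[0,0,0]],"delta_rot":[[0,0,0],[0,0,0],[0,0,0]],"claw":[255,255,255]}'
```

```text
time_s: 22.0
eef_pos: [487.9, 92.6, 144.3]
ee_rot: [0.0, 0.52, 0.854, 0.0]
force: [0.4, 1.1, -0.6]
grip_width: 0.399
time_s: 22.3
eef_pos: [487.6, 93.1, 143.7]
ee_rot: [-0.0, 0.517, 0.856, 0.0]
force: [-0.7, 0.8, -0.2]
grip_width: 0.402
```

```bash
python3 -m crank '{"dp":[[0.1,-0.05,-3],[0,0,-4],[0,0,-2.5],[0,0,-1],[0,0,-0.4],[0,0,-0.3],[0,0,-0.2],[0,0,-0.1],[0,0,0]],"delta_rot":[[0,0,0],[0,0,0],[0,0,0],[0,0,0],[0,0,0],[0,0,0],[0,0,0],[0,0,0],[0,0,0]],"claw":[255,255,255,255,255,255,255,255,255]}'
python3 - <<'E'
from h import *
p,d=capture("side");cv2.imwrite("pics/s11.png",cv2.resize(p[120:280,230:430,::-1],None,fx=3.7,fy=3.7));s=sense();print(s["grip_width"],s["force"],s["eef_pos"])
E
```

```text
time_s: 23.2
eef_pos: [489.7, 91.9, 29.5]
ee_rot: [0.001, 0.517, 0.856, 0.0]
force: [-3.2, -0.4, 6.1]
grip_width: 0.398
0.39387855071986644 [-2.2206898   0.39668512  6.63830735] [489.69480548  91.95248046  29.48014245]
```

View pics/s11.png

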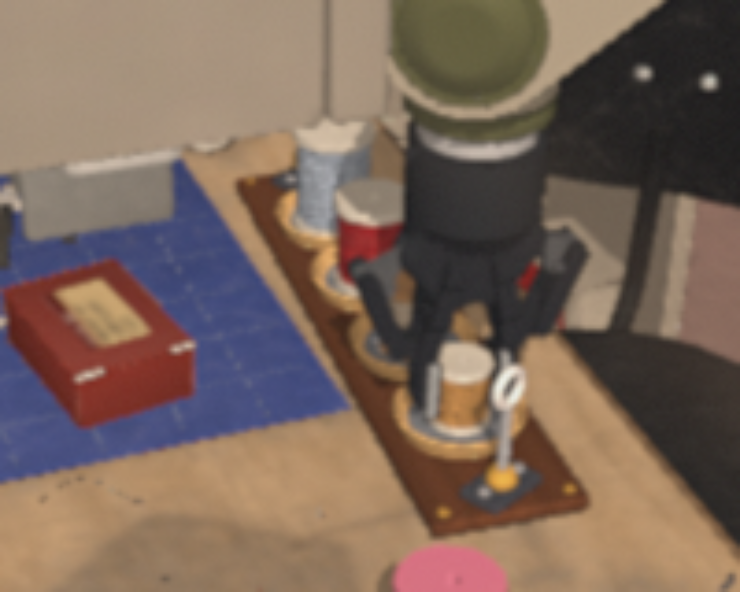

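```bash
python3 -m crank '{"dp":[[0,0,0],[0,0,0],[0,0,0.5],[0,0,2],[0,0,4],[0,0,4],[0,0,4],[-3,-3,0],[-3,-4,0],[-3,-4,0]],"delta_rot":[[0,0,0],[0,0,0],[0,0,0],[0,0,0],[0,0,0],[0,0,0],[0,0,0],[0,0,0],[0,0,0],[0,0,0]],"claw":[130,115,100,100,100,100,100,100,100,100]}'
python3 -m crank '{"dp":[[-2,-4.5,0],[-2,-4.5,0],[-2,-4.5,0],[0,-4.5,0],[0,-4.5,0],[0,0,0],[0,0,0]],"delta_rot":[[0,0,0],[0,0,0],[0,0,0],[0,0,0],[0,0,0],[0,0,0],[0,0,0]],"claw":[100,100,100,100,100,100,100]}'
python3 - <<'E'
from h import *
np.set_printoptions(precision=1,suppress=True)
p,d=capture("side");a=cv2.resize(p[120:280,230:430,::-1],(400,320))
print(sense()["force"],sense()["eef_pos"])
p,d=capture("top");b=cv2.resize(p[130:300,300:530,::-1],(400,320));cv2.imwrite("pics/f.png",np.hstack([a,b]))
P=cloud("top",d)
C=dict(tan=(488.8,92.5,60,35),cream=(526.3,21.9,65,39),red=(563.1,-49.2,80,50),blue=(600.9,-119.9,90,55))
for k,(x,y,z,D) in C.items():
    W=P[d>0];W=W[(np.hypot(W[:,0]-x,W[:,1]-y)<45)&(abs(W[:,2]-z)<5)]
    c=(W.max(0)+W.min(0))/2;A=np.c_[W[:,:2]-W[:,:2].mean(0),np.ones(len(W))]
    print(k,len(W),c[:2]-[x,y],W.max(0)-W.min(0),"top z",np.median(W[:,2])," tilt",np.linalg.lstsq(A,W[:,2],rcond=None)[0][:2].round(3))
for r in pinpoint("top","needle_tin_mid")[:1]:print(r["centre"])
E
```

```text
time_s: 24.25
eef_pos: [398.0, -18.9, 173.7]
ee_rot: [0.001, 0.517, 0.856, 0.0]
force: [0.3, -0.6, 0.4]
grip_width: 0.607
time_s: 24.95
eef_pos: [338.9, -243.4, 173.3]
ee_rot: [-0.0, 0.518, 0.855, 0.0]
force: [0.1, 0.7, -0.4]
grip_width: 0.612
[ 0.3 -0.5  0.3] [ 339.  -242.6  173.3]
tan 251 [0.4 0.5] [36.2 35.3  9. ] top z 61.21702098308651  tilt [-0. -0.]
cream 298 [1.  0.8] [38.3 37.7  9.7] top z 66.08912717723013  tilt [0. 0.]
red 489 [-0.7  0.8] [49.3 48.7  9.4] top z 80.74963914540149  tilt [-0.  0.]
blue 586 [0.4 1.3] [53.9 54.2  9.5] top z 90.74799319973738  tilt [-0. -0.]
[381.2, 140.5]
```

View pics/f.png

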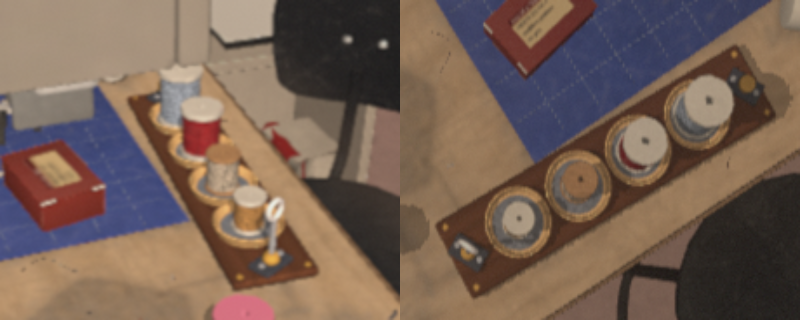

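All four spools stand upright within about 1.5 mm of their cup centres, at the right heights and in the right order. I'm handing in the job.

```bash
python3 -c "
from rig import *
print(finish_job())"
```

```text
the job is handed in; nothing more can be done
None
```

I placed the four spools in the stand and handed the job in after about 25 s on the robot's clock. Counted from the thread eye, the cups hold tan, cream, red and blue.

- **Position:** my last depth check put every spool within about 1.5 mm of its cup's centre.
- **Height:** the tops measured 61, 66, 81 and 91 mm, against the expected 60, 65, 80 and 90. The 1 mm difference was also there, by 0.3 to 1.2 mm, when I measured the spools on the bench.
- **Upright:** I measured no tilt on any spool.
- **Clear of the work:** the arm is well away from everything, and the measured contact force is near zero.
- **Red tin:** the arm never went near it, and it shows in the same place in the pictures. The network's estimate of its centre moved about 3 pixels between the first and last pictures (378 to 381 in column), which I took as scatter.

One check disagreed: at the start the side camera's network placed the tan spool about 15 mm from where the depth picture showed it. I used the depth value, and the grasp worked.

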